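Return the bench tools to their own trays

TASK

The four tools on the jeweller's bench have been put back in one another's wooden trays: move each to the middle of its own, that is the doming block to the square tray, the little anvil lengthwise to the oblong tray, the burr stand to the large round dish and the stepped mandrel to the small round dish. Every tray is occupied, but the empty rubber mat is free for setting a tool down on the way. Leave all four standing upright and let go of, never tip one over, and do not disturb the black loupe.

Things in the scene. Friction and masses are not known exactly. Their poses are not given: they have to be found in the camera images.
- doming_block: Doming block: bright steel cube, 44 mm each way, with round dark hollows in its top and sides, about 0.66 kg. Origin: centre of the underside, x and y normal to side faces, z up. It starts in a tray that is not its own, as do the other three tools (which tool is in which tray varies; each tray holds one).
- anvil: Small steel bench anvil, 84 mm long (along its x), 48 mm high, about 0.5 kg. Origin: centre of the foot's underside, z up, horn pointing to +x. Foot 54 x 36 x 12 mm high; waist 34 x 22 mm up to z = 28; on it the face block, 24 mm wide (y), from x = -42 to +14 and z = 28 to 48 mm (grip this across y, near x = -4, where the centre of mass is); then the tapering horn, to x = +42.
- burr_stand: Burr stand: round dark wooden block, 50 mm diameter, 36 mm high, about 0.09 kg, with seven thin steel burrs standing up from its top, to 56 mm at most. Grip the wooden block. Origin: centre of the underside, z up.
- mandrel: Stepped round mandrel: bright steel, upright, about 0.34 kg. Foot 46 mm diameter, 8 mm high; steps above it 30 mm diameter up to z = 34 (grip this), 24 mm up to z = 52 and 18 mm up to the top at z = 68 mm. Origin: centre of the underside, z up.
- square_tray: Square wooden tray, 106 x 106 mm outside, home of the doming block. Fixed to the bench. Origin: centre of the underside, z up. x and y along its sides; floor 5 mm above the bench, rim 5 mm thick, its top 11 mm above the bench.
- oblong_tray: Oblong wooden tray, 128 mm (its x) by 84 mm (y) outside, home of the anvil, whose length is to lie along the tray's, horn either way. Fixed to the bench. Origin: centre of the underside, z up. floor 5 mm above the bench, rim 5 mm thick, its top 11 mm above the bench.
- large_dish: Large round wooden dish, 120 mm outside diameter, home of the burr stand. Fixed to the bench. Origin: centre of the underside, z up. floor 5 mm above the bench, rim 5 mm thick, its top 11 mm above the bench.
- small_dish: Small round wooden dish, 90 mm outside diameter, home of the mandrel. Fixed to the bench. Origin: centre of the underside, z up. floor 5 mm above the bench, rim 5 mm thick, its top 11 mm above the bench.
- mat: Flat, square, dark rubber mat, 100 x 100 mm, 5 mm thick, empty at the start: the free spot. Fixed to the bench. Origin: centre of the underside, z up. 
- loupe: Bystander: black eye loupe standing on the bench beyond the trays, tapered, 38 mm diameter at the foot, 34 mm high, loose, light. Origin: centre of the underside. (A hammer and a low round tin also lie loose on the bench, farther out to the left and right of the trays; they play no part.)
Things that resemble listed ones, but are neither listed nor needed, are in the scene too. What is shaped like the anvil but orange or yellow is not meant.

How it is judged:
At the end, for the whole second after the job is handed in: Each tool upright (0.12 rad) and at rest on the floor of its own tray (within 3 mm), within 15 mm of the tray's centre; the anvil's length within 0.35 rad of its tray's, either way round; the loupe within 20 mm of where it stood (horizontal distance between doming_block and square_tray below 0.015 m and z of doming_block in the frame of square_tray between 0.002 and 0.009 m and angle between each of doming_block, anvil, burr_stand, mandrel's own z axis and vertical below 0.12 rad and linear speed of each of doming_block, anvil, burr_stand, mandrel below 0.02 m/s and angular speed of each of doming_block, anvil, burr_stand, mandrel below 0.2 rad/s and horizontal distance between anvil and oblong_tray below 0.015 m and z of anvil in the frame of oblong_tray between 0.002 and 0.009 m and horizontal distance between burr_stand and large_dish below 0.015 m and z of burr_stand in the frame of large_dish between 0.002 and 0.009 m and horizontal distance between mandrel and small_dish below 0.015 m and z of mandrel in the frame of small_dish between 0.002 and 0.009 m and angle between the x axis of anvil and the x axis of oblong_tray, either way round below 0.35 rad and distance of loupe from where it was at the start of the episode below 0.02 m); the robot touches nothing.
It fails at once if the loupe is disturbed (moved more than 20 mm) (distance of loupe from where it was at the start of the episode above 0.02 m).
It fails at once if a tool is tipped over (tilted more than 0.7 rad) (angle between any of doming_block, anvil, burr_stand, mandrel's own z axis and vertical above 0.7 rad).
It also fails if it takes over 144 s, if anything falls off the work surface, if the arm or the gripper's body presses on something with over 40 N, if the wrist force passes 120 N, or if a joint passes its speed limit or range.

ROBOT

A 7-joint arm with a two-finger parallel gripper is mounted at the origin on the work surface. World frame = base frame: x ahead of the robot, y to its left, z up, the work surface at z = 0. Lengths are in m, angles in rad, forces in N, time in s.
With the tool pointing down it reaches from about 0.35 to 0.9 m from the base axis. Payload 8.1 kg.
Tool frame: the origin (TCP) lies midway between the tips of the shut fingers; the grasp point (between the pads) lies arm.grasp_offset behind it (arm.grasp_offset is the distance from the TCP to the grasp point, in m); z points along the fingers, y is the line along which they close (so a half turn about z gives the same grasp; the last joint's range is limited). The gripper opens to 92 mm and grips with 3 to 60 N. Pads are 19 mm wide; open, the fingers measure 130 mm over their backs; the gripper's body (75 mm by 190 mm) begins 47 mm behind the grasp point.
Start: joints at [-1.332, 0.434, 0.025, 1.573, -0.012, 1.134, -0.075], TCP at [0.21, 0.589, 0.227] pointing down, gripper open.
Joint ranges: [-2.62, 2.62], [-0.44, 2.09], [-1.27, 1.32], [0.08, 2.57], [-1.32, 4.46], [0.12, 2], [-2.74, 2.74]. Speed limits (rad/s): [2.22, 2.22, 3.01, 3.01, 3.14, 3.14, 3.14].

INTERFACE

Orientations are given as a rotation vector (axis times angle).
In Python, from cell import observe, imaging, arm gives the robot as it stands.
- The arm moves only by the tool apply_moves, never from a script. Its argument "commands" is a list of rows, each a list of 5 numbers: the opening in per cent of the stroke, from 0 (shut) to 100 (fully open), then the shift along the world's x, y, z in units of 0.06 m (1.0 is 0.06 m), then the turn about the world's z in units of 0.5 rad (1.0 is 0.5 rad). A call has 1 to 12 rows; each row shifts and turns the commanded pose from where the row before left it; what a row does not reach is not made up. A row lasts 1/8 s, in which the tool goes at most 62.5 mm and 10.7 degrees, less where a joint would pass 70% of its speed; a pose out of reach is approached as far as the arm can. A call with a number of a shift or a turn outside -1 to 1 is refused whole. A call with a gripper value outside its range is refused whole. The fingers move at their own pace and stop on an object; "newtons" is the grip in N (left out, the last holds). Time passes only in rows, so rows that do not move let the fingers close. It gives the time, the measured TCP pose, the force, the opening and the grip force at its end, in the units of the state.
- observe(): the state, without advancing time (a new reading comes with each control period).
- imaging.get_image(name): name is "scene" or "top"; returns (picture, depth): 400x640x3 uint8, red, green, blue; 400x640 float32, m along the optical axis (not along the pixel's ray), 0 where there is no reading.
- imaging.camera_params(name): a dict with "camera_matrix" (3x3 intrinsics, pixels), "dist" ([k1, k2, p1, p2, k3] as OpenCV has them; the pictures are not rectified), "origin" and "rotation" of the camera in the world. Camera axes: x right, y up, looking along -z (the intrinsics and any distortion apply to the point x, -y, -z); pixel columns grow to the right and rows downward; lengths in m; the calibration is good to about 2 mm. A picture is of the moment at which its call begins. camera_params takes no time and is no camera call.
- arm.sign_off(): hands the job in; it is judged then, once.
The state is a dict: "clock": time; "joints": joint angles; "dq": joint speeds; "joint_efforts": joint torques, N m; "position": TCP position; "ee_rot": TCP orientation; "force": force on the tool from outside, world axes, zero at the start; "ft_torque": the same for the moment, N m; "width": opening from 0.0 (shut) to 1.0 (fully open); "gripper_force": force on a finger pad.
Only numpy, scipy, OpenCV 4.12 (cv2) and the standard library are available. Lean on these libraries where they do the work, as an engineer would, in place of code of your own. Each camera call takes 0.05 s, during which the arm holds its last target. There are 200 camera calls.

## Working session

There is one attempt and no reset: what is moved stays moved. The work goes in short steps, Python scripts to look and compute and a tool call to move; the robot and the scene stay as the last step left them, time stands still between calls to the robot, and variables do not carry over. Pictures are saved under pics/ and viewed, at most 14 in all, crops included, and the job is handed in when it is done.

Besides the shell and the picture viewer there is one more tool, called after "Emit:" as name(argument=value, ...), one argument or row to a line, values as JSON. apply_moves: Moves the arm, as the interface text tells. Its arguments: {"type":"object","properties":{"commands":{"type":"array"},"newtons":{"type":"number"}},"required":["commands"]}

```bash
mkdir -p pics; ls; cat > h.py <<'E'
import numpy as np, cv2
from cell import observe, imaging, arm
def snap(n):
    im,d=imaging.get_image(n); return im,d,imaging.camera_params(n)
def world(p,d,c):
    """pixels (N,2) and depths -> world"""
    p=np.asarray(p,float).reshape(-1,1,2); d=np.asarray(d,float).ravel()
    u=cv2.undistortPoints(p,np.array(c["camera_matrix"]),np.array(c["dist"])).reshape(-1,2)
    P=np.c_[u[:,0]*d,-u[:,1]*d,-d]
    return P@np.array(c["rotation"]).T+np.array(c["origin"])
def cloud(d,c):
    v,u=np.mgrid[:d.shape[0],:d.shape[1]]
    return world(np.c_[u.ravel(),v.ravel()],d.ravel(),c).reshape(*d.shape,3)
E
python3 - <<'E'
from h import *
for n in("top","scene"):
    im,d,c=snap(n); cv2.imwrite(f"pics/{n}0.png",im[:,:,::-1]); np.savez(f"{n}0.npz",im=im,d=d)
    print(n,c)
print(observe(),arm.grasp_offset)
E
```

```text
pics
top {'camera_matrix': array([[453.87803294,   0.        , 318.70321609],
       [  0.        , 453.87803294, 197.12088787],
       [  0.        ,   0.        ,   1.        ]]), 'dist': array([-0.04619616,  0.        ,  0.        ,  0.        ,  0.        ]), 'origin': array([ 0.32697908, -0.04675516,  1.09518317]), 'rotation': array([ 0.10986803, -0.15013112, -1.5354956 ])}
scene {'camera_matrix': array([[396.87240991,   0.        , 317.09443647],
       [  0.        , 396.87240991, 199.22462172],
       [  0.        ,   0.        ,   1.        ]]), 'dist': array([-0.0760546,  0.       ,  0.       ,  0.       ,  0.       ]), 'origin': array([ 1.25192577, -0.32215969,  0.77341467]), 'rotation': array([0.70725205, 0.49708187, 1.14846788])}
{'clock': 0.1, 'joints': array([-1.33164134,  0.43512024,  0.02497546,  1.57400796, -0.01157519,
        1.1339664 , -0.07510392]), 'dq': array([ 1.00666946e-03, -1.54750238e-03,  1.12990342e-03,  2.16740884e-05,
       -3.47579753e-04,  1.88375844e-04,  4.83014279e-06]), 'joint_efforts': array([ 3.54199605e-03, -6.69113803e+01,  9.88173634e-01, -3.15144110e+01,
       -6.04801322e-02,  3.74361465e-02,  4.71496719e-05]), 'position': array([0.20937151, 0.58841341, 0.22604329]), 'ee_rot': array([-5.34304152e-01, -3.09573676e+00,  2.12817249e-03]), 'force': array([ 0.22081486,  0.00547157, -0.71822891]), 'ft_torque': array([-0.01099068,  0.00498476,  0.04043966]), 'gripper_force': 0.0, 'width': 1.0028388585499362} 0.0188
```

View pics/top0.png

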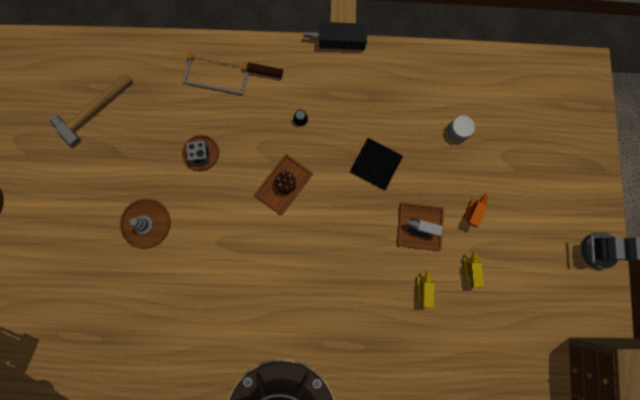

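View pics/scene0.png

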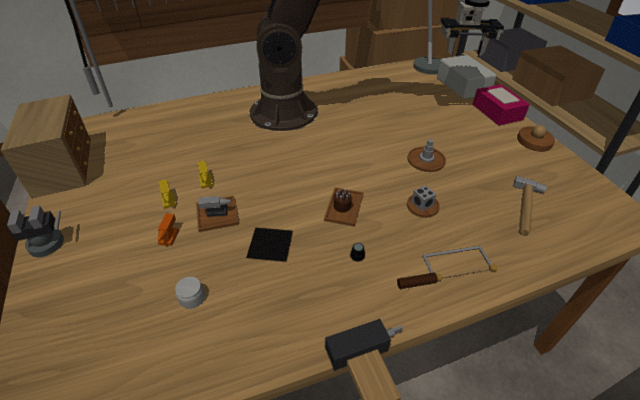

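The top view shows the anvil in the square tray (420,227), the mandrel in the large dish (145,223), the doming block in the small dish (200,152), and the burr stand in the oblong tray (283,184). The mat is at (377,163) and the loupe at (300,117). The plan is burr→mat, anvil→oblong, block→square, mandrel→small, burr→large.

```bash
cat >> h.py <<'E'
from scipy.spatial.transform import Rotation as R
def world(p,d,c):
    p=np.asarray(p,float).reshape(-1,1,2); d=np.asarray(d,float).ravel()
    u=cv2.undistortPoints(p,np.array(c["camera_matrix"]),np.array(c["dist"])).reshape(-1,2)
    P=np.c_[u[:,0]*d,-u[:,1]*d,-d]
    return R.from_rotvec(c["rotation"]).apply(P)+np.array(c["origin"])
E
python3 - <<'E'
from h import *
f=np.load("top0.npz"); im,d=f["im"],f["d"]; c=imaging.camera_params("top"); W=cloud(d,c)
ok=d>0
print("table z",[np.round(W[v,u],4) for u,v in((250,250),(330,250),(480,170),(100,180))])
X,Y,Z=W[...,0],W[...,1],W[...,2]
S=dict(square=(420,227),large=(145,223),small=(200,152),oblong=(283,184),mat=(377,163),loupe=(300,117))
for n,(u,v) in S.items():
    p=W[v,u]; 
    r=ok&(abs(X-p[0])<.09)&(abs(Y-p[1])<.09)
    lo=r&(Z>.0035)&(np.hypot(X-p[0],Y-p[1])<.09)
    k,l,st,ce=cv2.connectedComponentsWithStats(lo.astype(np.uint8)); b=l[v-0,u] or 1+np.argmax(st[1:,4]); lo=l==b
    pts=W[lo][:,:2].astype(np.float32); rc=cv2.minAreaRect(pts*1000); cc=cv2.minEnclosingCircle(pts*1000)
    print(n,"rect",np.round(rc[0],1),np.round(rc[1],1),round(rc[2],1),"circ",np.round(cc[0],1),round(cc[1],1), "n",lo.sum())
    for z0,z1 in((.022,.045),(.030,.06),(.045,.08)):
        q=W[lo&(Z>z0)&(Z<z1)]
        if len(q)>4:
            rc=cv2.minAreaRect((q[:,:2]*1000).astype(np.float32)); print("   z>",z0,len(q),"rect",np.round(rc[0],1),np.round(rc[1],1),round(rc[2],1),"zmax",q[:,2].max().round(4))
big=np.vstack([cv2.resize(im[v-40:v+40,u-40:u+40],(300,300),interpolation=cv2.INTER_CUBIC) for u,v in [(420,227),(145,223)]])
b2=np.vstack([cv2.resize(im[v-40:v+40,u-40:u+40],(300,300),interpolation=cv2.INTER_CUBIC) for u,v in [(200,152),(283,184)]])
cv2.imwrite("pics/crop.png",np.hstack([big,b2])[:,:,::-1])
E
```

```text
table z [array([ 0.3775,  0.0888, -0.0029]), array([ 0.3835, -0.1034, -0.0032]), array([ 0.5953, -0.4777, -0.0052]), array([ 0.5361,  0.4669, -0.0018])]
square rect [ 450.6 -323.3] [113.6 111.9] 86.6 circ [ 447.  -320.7] 74.5 n 1554
   z> 0.022 55 rect [ 438.1 -316.1] [78.6 22.1] 57.6 zmax 0.0449
   z> 0.03 349 rect [ 441.9 -319. ] [83.6 24.7] 75.4 zmax 0.0571
   z> 0.045 301 rect [ 441.8 -319.4] [82.9 24.6] 74.9 zmax 0.0571
large rect [432.9 344.1] [117.2 119.8] 41.0 circ [433.9 346.5] 62.9 n 1422
   z> 0.022 62 rect [428.7 342.3] [18.6 28.2] 68.4 zmax 0.0439
   z> 0.03 96 rect [429.  342.6] [20.3 28.4] 74.1 zmax 0.06
   z> 0.045 105 rect [430.  343.5] [23.3 20.8] 0.8 zmax 0.0755
small rect [612.3 223.7] [87.4 88.6] 79.1 circ [611.1 223. ] 46.2 n 887
   z> 0.022 101 rect [606.5 222.3] [45.9 44.9] 8.2 zmax 0.045
   z> 0.03 398 rect [606.4 222.8] [46.1 45.4] 7.3 zmax 0.0539
   z> 0.045 323 rect [606.6 223.2] [44.9 44.9] 8.9 zmax 0.0539
oblong rect [542.1  13.9] [ 84.8 133.6] 55.2 circ [541.6  13.2] 78.5 n 1382
   z> 0.022 333 rect [538.5   9.5] [48.4 47.6] 3.3 zmax 0.0447
   z> 0.03 347 rect [538.9   9.5] [47.6 47.6] 3.3 zmax 0.0595
   z> 0.045 27 rect [540.1  10.2] [33.6 31.6] 20.4 zmax 0.0595
mat rect [ 599.3 -211.8] [105.8 101.1] 62.4 circ [ 600.2 -210. ] 67.2 n 968
loupe rect [706.2 -19.6] [31.9 35.1] 2.5 circ [709.2 -19.4] 21.2 n 190
   z> 0.022 129 rect [707.5 -19.8] [29.2 29.5] 1.3 zmax 0.0383
   z> 0.03 100 rect [708.4 -18.6] [26.3 27.1] 3.4 zmax 0.0383
```

View pics/crop.png

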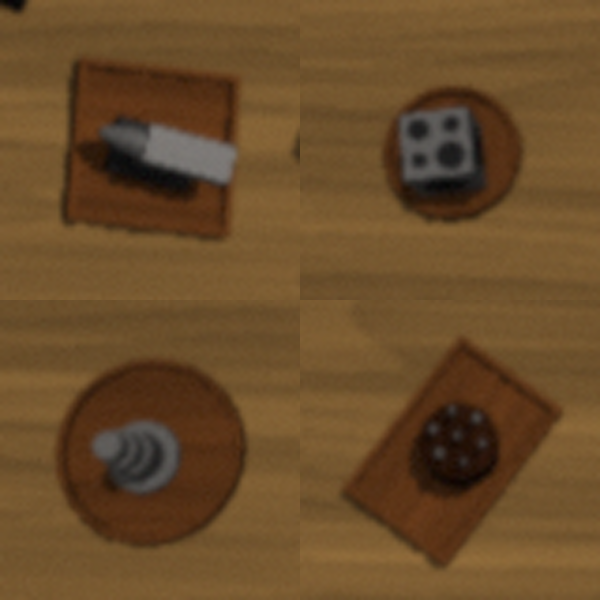

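```bash
cat >> h.py <<'E'
def onplane(p,z,c):
    a=world(p,np.ones(len(p)),c); o=np.array(c["origin"]); r=a-o
    return o+r*((z-o[2])/r[:,2])[:,None]
def tray(im,c,u,v,h,z,mat=False):
    """fit rect & circle to tray mask near (u,v); world mm"""
    b=cv2.GaussianBlur(im,(0,0),1).astype(float); rg=b[...,0]/(b[...,1]+1)
    m=(b.sum(2)<60) if mat else (rg>TH)
    m=m.astype(np.uint8); k=np.zeros_like(m); k[v-h:v+h,u-h:u+h]=m[v-h:v+h,u-h:u+h]
    k=cv2.morphologyEx(k,cv2.MORPH_OPEN,np.ones((3,3)))
    cs,_=cv2.findContours(k,cv2.RETR_EXTERNAL,cv2.CHAIN_APPROX_NONE); q=max(cs,key=cv2.contourArea)[:,0]
    P=(onplane(q,z,c)[:,:2]*1000).astype(np.float32)
    return cv2.minAreaRect(P),cv2.minEnclosingCircle(P),cv2.fitEllipse(cv2.convexHull(P))
TH=1.85
E
python3 - <<'E'
from h import *
f=np.load("top0.npz"); im=f["im"]; c=imaging.camera_params("top")
for u,v in((420,245),(283,205),(250,250),(377,163)): print(im[v,u])
for th in (1.75,1.9):
  import h; h.TH=th
  for n,(u,v) in dict(square=(420,227),large=(145,223),small=(200,152),oblong=(283,184),mat=(377,163)).items():
    r,ci,e=tray(im,c,u,v,36,.008 if n!="mat" else .005,n=="mat"); print(n,np.round(r[0],1),np.round(r[1],1),round(r[2],1),"|",np.round(ci[0],1),round(ci[1],1),"|",np.round(e[0],1),np.round(e[1],1))
E
```

```text
[92 52 24]
[90 53 25]
[110  80  46]
[ 9 10 10]
square [ 413.6 -331.8] [4.8 5.1] 1.7 | [ 413.6 -331.8] 3.5 | [ 413.4 -332. ] [6.4 6.7]
large [459.6 377.4] [ 7.3 12.4] 2.0 | [458.4 377.4] 6.7 | [458.3 377.6] [10.2 13.6]Traceback (most recent call last):
  File "<stdin>", line 7, in <module>
  File "h.py", line 29, in tray
    cs,_=cv2.findContours(k,cv2.RETR_EXTERNAL,cv2.CHAIN_APPROX_NONE); q=max(cs,key=cv2.contourArea)[:,0]
                                                                        ~~~^^^^^^^^^^^^^^^^^^^^^^^^
ValueError: max() iterable argument is empty
```

Emit:
apply_moves(
  commands=[
    [100,0.5,-0.7,0,-0.35],
    [100,0.5,-0.7,0,-0.35],
    [100,0.5,-0.7,0,-0.35],
    [100,0.5,-0.7,0,-0.35],
    [100,0.5,-0.7,0,-0.35],
    [100,0.5,-0.7,0,-0.35],
    [100,0.5,-0.7,0,-0.35],
    [100,0.5,-0.7,0,-0.35],
    [100,0.5,-0.7,0,-0.18],
    [100,0.5,-0.7,0,0],
    [100,0.5,-0.7,0,0],
    [100,0,-0.7,0,0],
  ],
  newtons=30,
)

```text
clock: 1.6
position: [0.541, 0.0829, 0.2264]
ee_rot: [2.492, 1.911, -0.0]
force: [0.2, -0.3, -0.2]
width: 0.999
gripper_force: 0.0
```

```bash
python3 - <<'E'
from h import *
import h
f=np.load("top0.npz"); im=f["im"]; c=imaging.camera_params("top")
for th in (1.52,1.6):
  h.TH=th
  for n,(u,v) in dict(square=(420,227),large=(145,223),small=(200,152),oblong=(283,184),mat=(377,163)).items():
    r,ci,e=tray(im,c,u,v,36,.008 if n!="mat" else .005,n=="mat"); print(n,np.round(r[0],1),np.round(r[1],1),round(r[2],1),"|",np.round(ci[0],1),round(ci[1],1),"|",np.round(e[0],1),np.round(e[1],1))
E
```

```text
square [ 447.6 -320.1] [106.4 105.9] 85.7 | [ 448.5 -320.7] 71.6 | [ 447.7 -320.7] [118.9 149. ]
large [433.4 342.5] [115.6 115.9] 48.8 | [433.  343.7] 59.4 | [433.1 343.8] [116.8 117.9]
small [611.7 210.9] [84.4 64.3] 0.5 | [612.1 222.4] 44.0 | [612.5 221.6] [85.  87.2]
oblong [540.6  14.9] [ 83.3 128.5] 55.2 | [540.   13.9] 72.6 | [539.9  15.3] [106.7 159.9]
mat [ 599.5 -211.4] [93.3 94.3] 63.3 | [ 600.  -211.1] 62.5 | [ 600.7 -211.7] [104.6 137.2]
square [ 447.9 -320.4] [103.1 102.9] 84.8 | [ 448.6 -320.5] 70.0 | [ 448.3 -318.4] [129.3 131.8]
large [433.3 343.8] [110.8 114.1] 2.0 | [433.2 343.6] 58.0 | [432.9 343.8] [113.7 114.7]
small [605.6 204.5] [45.5 84.6] 72.2 | [611.3 222.5] 42.4 | [610.8 219.2] [76.  82.6]
oblong [540.4  15.1] [ 80.6 124.8] 55.6 | [539.6  14.2] 70.9 | [540.9  14.3] [101.3 151.8]
mat [ 599.5 -211.4] [93.3 94.3] 63.3 | [ 600.  -211.1] 62.5 | [ 600.7 -211.7] [104.6 137.2]
```

Emit:
apply_moves(
  commands=[
    [100,0,-0.6,-0.6,0],
    [100,-0.03,-0.62,-0.6,0],
    [100,0,0,-0.6,0],
    [100,0,0,0,0],
    [100,0,0,0,0],
  ],
)

```text
clock: 2.22
position: [0.5384, 0.0121, 0.1197]
ee_rot: [2.491, 1.914, 0.001]
force: [0.1, -0.4, 0.9]
width: 1.001
gripper_force: 0.0
```

```bash
python3 - <<'E'
from h import *
im,d,c=snap("scene"); im2,d2,c2=snap("top")
cv2.imwrite("pics/a.png",np.hstack([cv2.resize(im[130:250,280:400],(400,400)),cv2.resize(im2[130:230,230:330],(400,400))])[:,:,::-1])
print(observe()["position"])
E
```

```text
[0.53879278 0.01229082 0.12018595]
```

View pics/a.png

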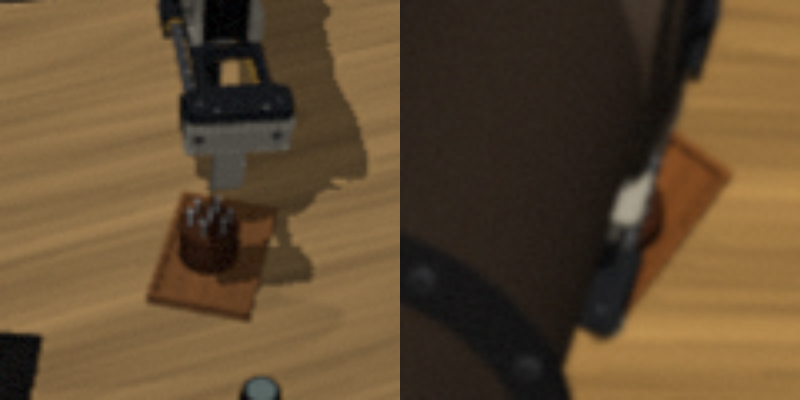

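The fingers straddle the burr stand (left crop, about (215,230)), so I'm going down and gripping.

Emit:
apply_moves(
  commands=[
    [100,0,-0.04,-0.5,0],
    [100,0,0,-0.5,0],
    [100,0,0,-0.4,0],
    [100,0,0,-0.25,0],
    [100,0,0,-0.1,0],
    [100,0,0,0,0],
    [0,0,0,0,0],
    [0,0,0,0,0],
    [0,0,0,0,0],
    [0,0,0,0,0],
    [0,0,0,0,0],
    [0,0,0,0,0],
  ],
  newtons=15,
)

```text
clock: 3.82
position: [0.5379, 0.0092, 0.0138]
ee_rot: [2.492, 1.913, 0.0]
force: [-0.2, -0.0, 1.3]
width: 0.543
gripper_force: 15.0
```

Emit:
apply_moves(
  commands=[
    [0,0,0,0.4,0],
    [0,0,0,0.6,0],
    [0,0,0,0.6,0],
    [0,0.2,-0.6,0,0],
    [0,0.2,-0.8,0,0],
    [0,0.2,-0.8,0,0],
    [0,0.2,-0.8,0,0],
    [0,0.23,-0.67,0,0],
    [0,0,0,-0.5,0],
    [0,0,0,-0.5,0],
    [0,0,0,0,0],
    [0,0,0,0,0],
  ],
)

```text
clock: 5.32
position: [0.5999, -0.2111, 0.0505]
ee_rot: [2.491, 1.913, 0.0]
force: [0.6, -0.1, -1.2]
width: 0.543
gripper_force: 15.0
```

Emit:
apply_moves(
  commands=[
    [0,0,0,-0.35,0],
    [0,0,0,-0.17,0],
    [0,0,0,-0.07,0],
    [0,0,0,0,0],
    [70,0,0,0,0],
    [100,0,0,0,0],
    [100,0,0,0,0],
    [100,0,0,0,0],
    [100,0,0,0.5,0],
    [100,0,0,0.7,0],
    [100,0,0,0.6,0],
    [100,0,0,0,0],
  ],
)

```text
clock: 6.82
position: [0.6013, -0.2119, 0.1255]
ee_rot: [2.488, 1.911, 0.005]
force: [-0.3, 0.5, -0.8]
width: 1.0
gripper_force: 0.0
```

Emit:
apply_moves(
  commands=[
    [100,-0.6,-0.4,0,0],
    [100,-0.7,-0.5,0,0],
    [100,-0.7,-0.5,0,0],
    [100,-0.67,-0.45,0,0],
    [100,0,0,-0.6,0],
    [100,0,0,0,0],
    [100,0,0,0,0],
  ],
)

```text
clock: 7.7
position: [0.4398, -0.3216, 0.0866]
ee_rot: [-2.491, -1.914, 0.0]
force: [-0.1, -0.0, 0.8]
width: 0.999
gripper_force: 0.0
```

```bash
python3 - <<'E'
from h import *
im,d,c=snap("scene"); im2,d2,c2=snap("top")
cv2.imwrite("pics/b.png",np.hstack([cv2.resize(im[150:270,150:310],(533,400)),cv2.resize(im2[130:270,350:470],(267,311)) if 0 else cv2.resize(im2[130:270,350:444],(267,400))])[:,:,::-1])
print(observe()["position"])
E
```

```text
[ 0.44036477 -0.32183642  0.08711907]
```

View pics/b.png

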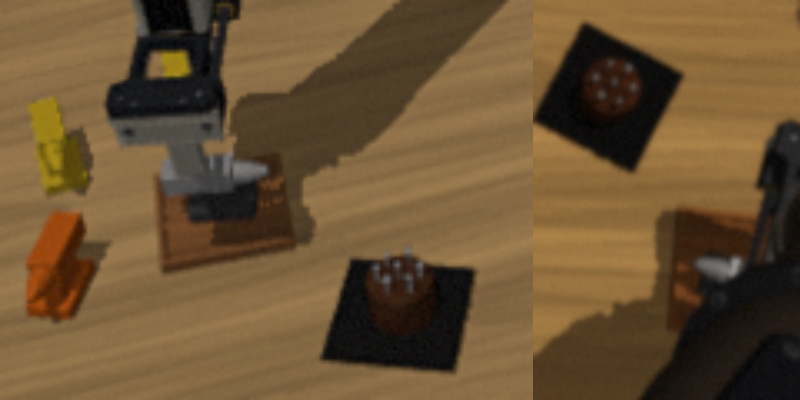

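The burr stand sits in the middle of the mat (right crop, (610,88)), and the finger is across the anvil's face block (left crop, (185,160)). Next I lower and grip it.

Emit:
apply_moves(
  commands=[
    [100,0,0,-0.4,0],
    [100,0,0,-0.4,0],
    [100,0,0,-0.2,0],
    [100,0,0,-0.07,0],
    [100,0,0,0,0],
    [0,0,0,0,0],
    [0,0,0,0,0],
    [0,0,0,0,0],
    [0,0,0,0,0],
    [0,0,0,0,0],
    [0,0,0,0,0],
    [0,0,0,0,0],
  ],
  newtons=40,
)

```text
clock: 9.3
position: [0.4396, -0.3222, 0.0222]
ee_rot: [2.491, 1.913, 0.0]
force: [2.6, -0.9, 0.5]
width: 0.284
gripper_force: 1.2
```

Emit:
apply_moves(
  commands=[
    [0,0,0,0,0],
    [0,0,0,0,0],
    [0,0,0,0,0],
  ],
)

```text
clock: 9.68
position: [0.4397, -0.3222, 0.0223]
ee_rot: [2.491, 1.913, 0.0]
force: [2.3, -2.6, -0.4]
width: 0.258
gripper_force: 40.0
```

Emit:
apply_moves(
  commands=[
    [0,0,0,0.4,0],
    [0,0,0,0.6,0],
    [0,0,0,0.4,0],
    [0,0.21,0.69,0,0.3],
    [0,0.21,0.69,0,0.3],
    [0,0.21,0.69,0,0.3],
    [0,0.21,0.69,0,0.3],
    [0,0.21,0.69,0,0.3],
    [0,0.21,0.69,0,0.3],
    [0,0.21,0.69,0,0.3],
    [0,0.21,0.69,0,0.3],
    [0,0.05,0.05,0,0.04],
  ],
)

```text
clock: 11.18
position: [0.5423, 0.0165, 0.1052]
ee_rot: [-0.934, -2.997, -0.001]
force: [0.4, -0.8, -5.9]
width: 0.256
gripper_force: 40.0
```

Emit:
apply_moves(
  commands=[
    [0,0,0,-0.5,0],
    [0,0,0,0,0],
    [0,0,0,0,0],
  ],
)

```text
clock: 11.55
position: [0.5426, 0.0115, 0.0763]
ee_rot: [-0.948, -2.994, 0.001]
force: [0.6, -0.2, -4.7]
width: 0.261
gripper_force: 40.0
```

```bash
python3 - <<'E'
from h import *
im,d,c=snap("scene"); im2,d2,c2=snap("top")
cv2.imwrite("pics/c.png",np.hstack([cv2.resize(im[130:250,270:400],(433,400)),cv2.resize(im2[140:240,230:322],(367,400))])[:,:,::-1])
print(observe()["position"],observe()["width"],observe()["force"])
E
```

```text
[0.54344173 0.01181356 0.07695538] 0.2575156301108134 [ 0.42258075 -0.25093363 -5.79347899]
```

View pics/c.png

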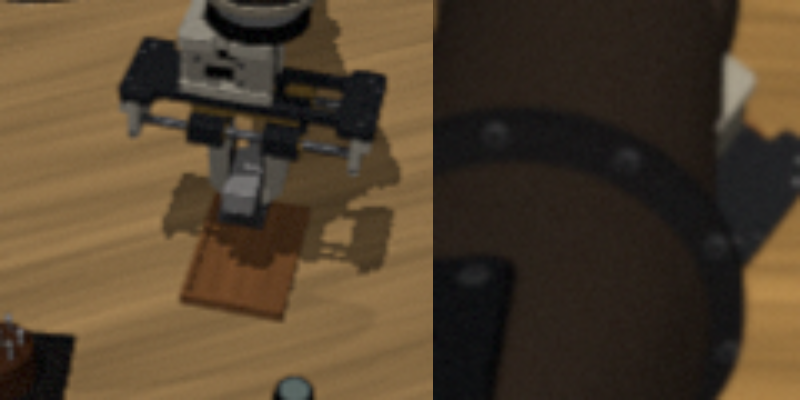

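The anvil hangs upright above the oblong tray, lined up lengthwise (left crop, (240,200)). Lowering and releasing.

Emit:
apply_moves(
  commands=[
    [0,0,0,-0.4,0],
    [0,0,0,-0.3,0],
    [0,0,0,-0.13,0],
    [0,0,0,-0.06,0],
    [0,0,0,0,0],
    [60,0,0,0,0],
    [60,0,0,0,0],
    [90,0,0,0,0],
    [90,0,0,0,0],
    [90,0,0,0.5,0],
    [90,0,0,0.7,0],
    [100,0,0,0.7,0],
  ],
)

```text
clock: 13.15
position: [0.5429, 0.0122, 0.1379]
ee_rot: [-0.946, -2.995, 0.0]
force: [0.1, -0.1, 0.0]
width: 0.959
gripper_force: 0.0
```

Emit:
apply_moves(
  commands=[
    [100,0.17,0.57,0,-0.27],
    [100,0.17,0.57,0,-0.27],
    [100,0.17,0.57,0,-0.27],
    [100,0.17,0.57,0,-0.27],
    [100,0.17,0.57,0,-0.27],
    [100,0.17,0.57,0,-0.27],
    [100,0.04,0.09,-0.4,-0.02],
    [100,0,0,-0.57,0],
    [100,0,0,0,0],
    [100,0,0,0,0],
  ],
)

```text
clock: 14.4
position: [0.6073, 0.2227, 0.0796]
ee_rot: [2.062, 2.369, 0.001]
force: [0.4, 0.3, 0.7]
width: 0.998
gripper_force: 0.0
```

```bash
python3 - <<'E'
from h import *
im,d,c=snap("scene"); im2,d2,c2=snap("top")
cv2.imwrite("pics/d.png",np.hstack([cv2.resize(im[140:260,310:460],(500,400)),cv2.resize(im2[140:240,235:310],(300,400))])[:,:,::-1])
print(observe()["position"],observe()["ee_rot"])
W=cloud(d2,c2); X,Y,Z=np.moveaxis(W,2,0)
q=W[(np.abs(X-.54)<.07)&(np.abs(Y-.0145)<.07)&(Z>.035)&(Z<.062)]
print(len(q),cv2.minAreaRect((q[:,:2]*1000).astype(np.float32)))
E
```

```text
[0.60772673 0.22290099 0.08016155] [2.06174481 2.36906679 0.00338768]
334 ((539.590087890625, 14.15723991394043), (24.429100036621094, 83.95179748535156), 54.866310119628906)
```

View pics/d.png

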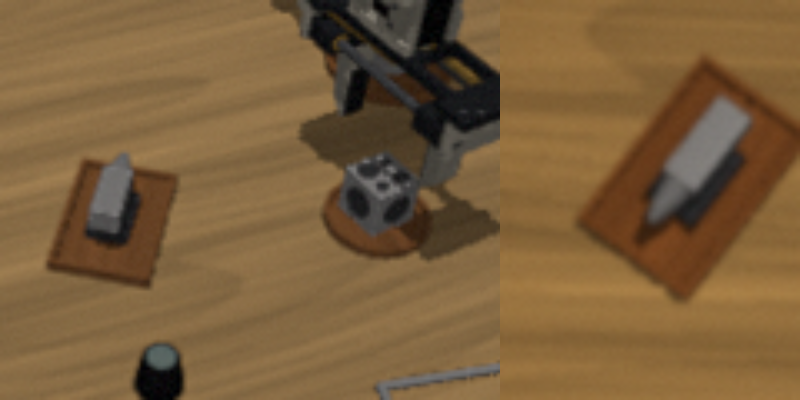

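```bash
cat >> h.py <<'E'
def proj(P,c):
    r=R.from_rotvec(c["rotation"]).inv(); Q=r.apply(np.atleast_2d(P)-np.array(c["origin"]))*[1,-1,-1]
    return cv2.projectPoints(Q,np.zeros(3),np.zeros(3),np.array(c["camera_matrix"]),np.array(c["dist"]))[0][:,0]
E
python3 - <<'E'
from h import *
c=imaging.camera_params("scene"); o=observe(); t=o["position"]; y=R.from_rotvec(o["ee_rot"]).apply([0,1,0])
print((proj([t,t+.046*y,t-.046*y,[.6065,.2228,.049]],c)-[310,140])*400/120, y)
E
```

```text
[[389.43384989 147.47967952]
 [427.33424461 181.79619117]
 [353.45535716 114.98642993]
 [381.43517963 175.3201097 ]] [0.9904219  0.13805513 0.00228821]
```

The anvil is centred and aligned (right crop). The projected fingertips match the picture, and the block's top at (380,172) lies between them.

Emit:
apply_moves(
  commands=[
    [100,0,0,-0.4,0],
    [100,0,0,-0.4,0],
    [100,0,0,-0.2,0],
    [100,0,0,-0.08,0],
    [100,0,0,0,0],
    [0,0,0,0,0],
    [0,0,0,0,0],
    [0,0,0,0,0],
    [0,0,0,0,0],
    [0,0,0,0,0],
    [0,0,0,0,0],
    [0,0,0,0,0],
  ],
  newtons=45,
)

```text
clock: 16.0
position: [0.607, 0.2228, 0.0138]
ee_rot: [2.062, 2.37, 0.0]
force: [1.7, 0.2, -0.3]
width: 0.479
gripper_force: 44.9
```

Emit:
apply_moves(
  commands=[
    [0,0,0,0,0],
    [0,0,0,0.3,0],
    [0,0,0,0.5,0],
    [0,0,0,0.6,0],
    [0,0,0,0.3,0],
    [0,0,0,0,0],
  ],
)

```text
clock: 16.75
position: [0.6071, 0.2231, 0.1169]
ee_rot: [2.061, 2.37, 0.003]
force: [-0.1, -0.2, -7.8]
width: 0.48
gripper_force: 44.9
```

Emit:
apply_moves(
  commands=[
    [0,-0.16,-0.5,0,0],
    [0,-0.26,-0.9,0,0],
    [0,-0.26,-0.9,0,0],
    [0,-0.26,-0.9,0,0],
    [0,-0.26,-0.9,0,0],
    [0,-0.26,-0.9,0,0],
    [0,-0.26,-0.9,0,0],
    [0,-0.26,-0.9,0,0],
    [0,-0.26,-0.9,0,0],
    [0,-0.26,-0.9,0,0],
    [0,-0.15,-0.45,0,0],
    [0,0,0,0,0],
  ],
)

```text
clock: 18.25
position: [0.4451, -0.3228, 0.1145]
ee_rot: [-2.067, -2.364, 0.003]
force: [0.9, 1.7, -7.8]
width: 0.478
gripper_force: 44.9
```

Emit:
apply_moves(
  commands=[
    [0,0,0,-0.5,0],
    [0,0,0,-0.6,0],
    [0,0,0,0,0],
    [0,0,0,0,0],
  ],
)

```text
clock: 18.75
position: [0.448, -0.3199, 0.0502]
ee_rot: [-2.061, -2.371, 0.0]
force: [-0.0, -0.0, -6.6]
width: 0.479
gripper_force: 44.9
```

Down to 0.0148: −0.59.

Emit:
apply_moves(
  commands=[
    [0,0,0,-0.35,0],
    [0,0,0,-0.17,0],
    [0,0,0,-0.07,0],
    [0,0,0,0,0],
    [70,0,0,0,0],
    [70,0,0,0,0],
    [100,0,0,0,0],
    [100,0,0,0,0],
    [100,0,0,0.5,0],
    [100,0,0,0.7,0],
    [100,0,0,0.6,0],
    [100,0,0,0,0],
  ],
)

```text
clock: 20.25
position: [0.4492, -0.3213, 0.125]
ee_rot: [2.059, 2.366, 0.002]
force: [0.0, -0.1, -0.8]
width: 1.001
gripper_force: 0.0
```

```bash
python3 - <<'E'
from h import *
im,d,c=snap("top"); 
p=lambda u,v,z: print(onplane(np.array([[u,v]],float),z,c)[0].round(4))
p(133.3,221.7,.073); p(143.7,224.9,.013)
W=cloud(d,c); X,Y,Z=np.moveaxis(W,2,0)
q=W[(np.hypot(X-.43,Y-.343)<.045)&(Z>.064)]; print(len(q),q.mean(0))
cv2.imwrite("pics/e.png",np.hstack([cv2.resize(im[193:253,110:180],(467,400),interpolation=cv2.INTER_CUBIC),cv2.resize(im[187:267,387:453],(330,400))])[:,:,::-1])
E
```

```text
[0.4286 0.3459 0.073 ]
[0.4278 0.3433 0.013 ]
57 [0.42976876 0.34506172 0.07102612]
```

View pics/e.png

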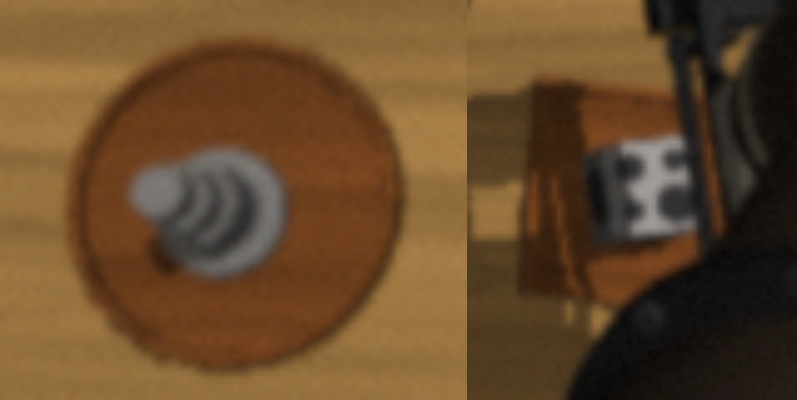

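Emit:
apply_moves(
  commands=[
    [100,0,0.6,0,0],
    [100,0,0.9,0,0.3],
    [100,0,0.9,0,0.3],
    [100,0,0.9,0,0.3],
    [100,0,0.9,0,0.3],
    [100,0,0.9,0,0.3],
    [100,0,0.9,0,0],
    [100,0,0.9,0,0],
    [100,0,0.9,0,0],
    [100,0,0.9,0,0],
    [100,0,0.9,0,0],
    [100,0,0.9,0,0],
  ],
)

```text
clock: 21.8
position: [0.4468, 0.3111, 0.121]
ee_rot: [-1.05, -2.96, 0.003]
force: [1.6, -0.7, -0.4]
width: 1.001
gripper_force: 0.0
```

The mandrel stands upright at about (0.4285, 0.344), and the block sits squarely in the square tray (right crop, (640,190)).

Emit:
apply_moves(
  commands=[
    [100,-0.32,0.55,0,0],
    [100,0,0,-0.4,0],
    [100,0,0,0,0],
    [100,0,0,0,0],
  ],
)

```text
clock: 22.3
position: [0.4287, 0.342, 0.0982]
ee_rot: [-1.052, -2.96, 0.002]
force: [-0.0, -0.4, 0.1]
width: 1.002
gripper_force: 0.0
```

Down to 0.0165: −1.36.

Emit:
apply_moves(
  commands=[
    [100,0,0.03,-0.5,0],
    [100,0,0,-0.45,0],
    [100,0,0,-0.25,0],
    [100,0,0,-0.15,0],
    [100,0,0,0,0],
    [0,0,0,0,0],
    [0,0,0,0,0],
    [0,0,0,0,0],
    [0,0,0,0,0],
    [0,0,0,0,0],
    [0,0,0,0,0],
    [0,0,0,0,0],
  ],
  newtons=30,
)

```text
clock: 23.8
position: [0.4287, 0.3449, 0.0174]
ee_rot: [1.05, 2.961, 0.001]
force: [0.6, 1.2, 0.4]
width: 0.316
gripper_force: 30.0
```

Emit:
apply_moves(
  commands=[
    [0,0,0,0,0],
    [0,0,0,0,0],
    [0,0,0,0.3,0],
    [0,0,0,0.5,0],
    [0,0,0,0.6,0],
    [0,0,0,0,0],
    [0,0,0,0,0],
  ],
)

```text
clock: 24.68
position: [0.4277, 0.3439, 0.1003]
ee_rot: [-1.05, -2.96, 0.003]
force: [-0.4, -0.3, -4.2]
width: 0.321
gripper_force: 30.0
```

Emit:
apply_moves(
  commands=[
    [0,0.4,-0.27,0,0],
    [0,0.6,-0.4,0,0],
    [0,0.6,-0.4,0,0],
    [0,0.6,-0.4,0,0],
    [0,0.5,-0.33,0,0],
    [0,0.36,-0.23,0,0],
    [0,0,0,-0.6,0],
    [0,0,0,-0.3,0],
    [0,0,0,0,0],
    [0,0,0,0,0],
  ],
)

```text
clock: 25.92
position: [0.6122, 0.2234, 0.0478]
ee_rot: [1.049, 2.961, 0.001]
force: [0.6, 0.1, -3.2]
width: 0.323
gripper_force: 30.0
```

```bash
python3 - <<'E'
from h import *
im,d,c=snap("scene"); im2,d2,c2=snap("top")
cv2.imwrite("pics/f.png",np.hstack([cv2.resize(im[140:260,360:490],(433,400)),cv2.resize(im2[110:210,150:240],(360,400))])[:,:,::-1])
print(observe()["position"])
E
```

```text
[0.61271405 0.22344295 0.04853382]
```

View pics/f.png

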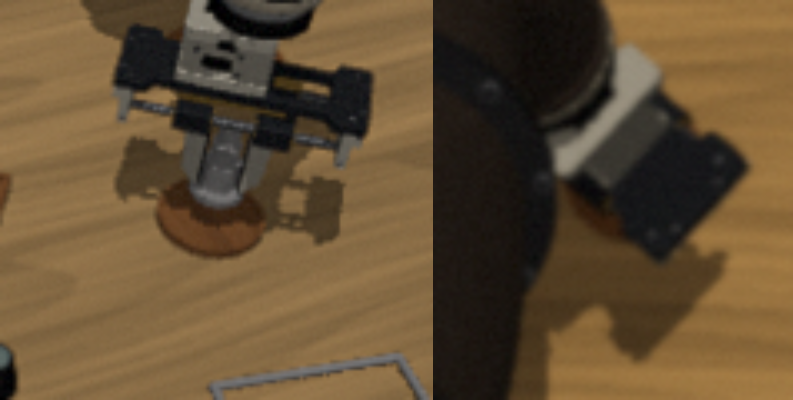

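The mandrel is held upright above the small dish (left crop, (215,185)). Lowering.

Emit:
apply_moves(
  commands=[
    [0,0,0,-0.3,0],
    [0,0,0,-0.15,0],
    [0,0,0,-0.06,0],
    [0,0,0,0,0],
    [60,0,0,0,0],
    [60,0,0,0,0],
    [90,0,0,0,0],
    [100,0,0,0,0],
    [100,0,0,0.6,0],
    [100,0,0,0.7,0],
    [100,0,0,0.5,0],
    [100,0,0,0,0],
  ],
)

```text
clock: 27.52
position: [0.6138, 0.2235, 0.1276]
ee_rot: [1.049, 2.957, 0.006]
force: [0.1, -0.2, -0.4]
width: 1.002
gripper_force: 0.0
```

Emit:
apply_moves(
  commands=[
    [100,0,-0.6,0,-0.2],
    [100,0,-0.9,0,-0.3],
    [100,0,-0.9,0,-0.3],
    [100,0,-0.9,0,-0.3],
    [100,0,-0.9,0,-0.3],
    [100,0,-0.9,0,-0.2],
    [100,-0.1,-0.9,0,0],
    [100,-0.1,-0.9,0,0],
    [100,0,-0.34,0,0],
    [100,0,0,-0.6,0],
    [100,0,0,0,0],
    [100,0,0,0,0],
  ],
)

```text
clock: 29.02
position: [0.6002, -0.211, 0.089]
ee_rot: [-2.12, -2.318, 0.0]
force: [0.3, 0.1, 0.6]
width: 1.001
gripper_force: 0.0
```

```bash
python3 - <<'E'
from h import *
im,d,c=snap("scene"); im2,d2,c2=snap("top"); print(observe()["position"])
W=cloud(d2,c2); X,Y,Z=np.moveaxis(W,2,0)
q=W[(np.hypot(X-.612,Y-.2225)<.045)&(Z>.055)]; print(len(q),q.mean(0))
cv2.imwrite("pics/g.png",np.hstack([cv2.resize(im[140:300,220:460],(600,400)),cv2.resize(im2[120:180,170:200+30],(200,200)).repeat(2,0)])[:,:,::-1])
E
```

```text
[ 0.60085501 -0.21118587  0.08981022]
73 [0.60788749 0.22029517 0.06739857]
```

View pics/g.png

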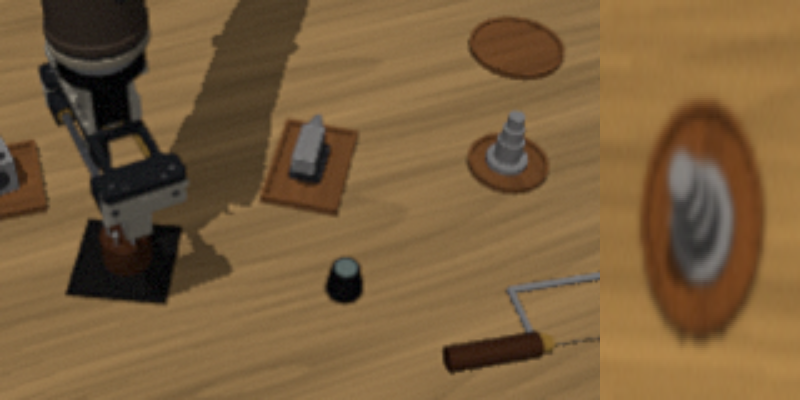

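The mandrel stands in the small dish about 5 mm off centre, which is fine. The gripper is over the burr stand on the mat (left crop, (128,250)).

Emit:
apply_moves(
  commands=[
    [100,0,0,-0.5,0],
    [100,0,0,-0.4,0],
    [100,0,0,-0.25,0],
    [100,0,0,-0.1,0],
    [100,0,0,0,0],
    [0,0,0,0,0],
    [0,0,0,0,0],
    [0,0,0,0,0],
    [0,0,0,0,0],
    [0,0,0,0,0],
    [0,0,0,0,0],
    [0,0,0,0,0],
  ],
  newtons=15,
)

```text
clock: 30.62
position: [0.6002, -0.2115, 0.0138]
ee_rot: [2.12, 2.318, 0.0]
force: [0.4, 0.3, 1.3]
width: 0.543
gripper_force: 15.0
```

Emit:
apply_moves(
  commands=[
    [0,0,0,0.4,0],
    [0,0,0,0.8,0],
    [0,0,0,0.8,0],
    [0,0,0,0,0],
  ],
)

```text
clock: 31.12
position: [0.6024, -0.2126, 0.1377]
ee_rot: [2.117, 2.313, 0.005]
force: [-0.3, -0.3, -1.7]
width: 0.54
gripper_force: 15.0
```

Emit:
apply_moves(
  commands=[
    [0,-0.15,0.5,0,0],
    [0,-0.26,0.87,0,0],
    [0,-0.26,0.87,0,0],
    [0,-0.26,0.87,0,0],
    [0,-0.26,0.87,0,0],
    [0,-0.26,0.87,0,0],
    [0,-0.26,0.87,0,0],
    [0,-0.26,0.87,0,0],
    [0,-0.26,0.87,0,0],
    [0,-0.26,0.87,0,0],
    [0,-0.16,0.55,0,0],
    [0,-0.13,0.37,0,0],
  ],
)

```text
clock: 32.62
position: [0.4317, 0.3451, 0.1326]
ee_rot: [-2.118, -2.32, 0.002]
force: [0.9, -0.8, -0.7]
width: 0.541
gripper_force: 15.0
```

Emit:
apply_moves(
  commands=[
    [0,0,0,0,0],
    [0,0,0,-0.7,0],
    [0,0,0,-0.7,0],
    [0,0,0,0,0],
    [0,0,0,0,0],
  ],
)

```text
clock: 33.25
position: [0.4341, 0.343, 0.0507]
ee_rot: [2.122, 2.316, 0.001]
force: [0.1, 0.6, -0.8]
width: 0.54
gripper_force: 15.0
```

Lower to 0.0147 (−0.6), release, rise and withdraw towards the base side.

Emit:
apply_moves(
  commands=[
    [0,0,0,-0.35,0],
    [0,0,0,-0.17,0],
    [0,0,0,-0.07,0],
    [0,0,0,0,0],
    [70,0,0,0,0],
    [100,0,0,0,0],
    [100,0,0,0,0],
    [100,0,0,0,0],
    [100,0,0,0.5,0],
    [100,0,0,0.8,0],
    [100,0,0,0.8,0],
    [100,0,0,0.5,0],
  ],
)

```text
clock: 34.75
position: [0.4339, 0.3438, 0.1728]
ee_rot: [2.121, 2.318, 0.004]
force: [0.2, -0.6, -0.5]
width: 1.001
gripper_force: 0.0
```

Emit:
apply_moves(
  commands=[
    [100,-0.4,0.6,0.3,0],
    [100,-0.4,0.6,0.3,0],
    [100,-0.4,0.6,0,0],
    [100,-0.4,0.6,0,0],
    [100,-0.4,0.5,0,0],
    [100,-0.4,0.4,0,0],
    [100,0,0,0,0],
    [100,0,0,0,0],
  ],
)

```text
clock: 35.75
position: [0.2899, 0.5408, 0.2062]
ee_rot: [2.12, 2.317, -0.0]
force: [-0.2, 0.5, -0.6]
width: 1.0
gripper_force: 0.0
```

```bash
python3 - <<'E'
from h import *
im,d,c=snap("scene"); im2,d2,c2=snap("top"); print(observe()["position"])
W=cloud(d2,c2); X,Y,Z=np.moveaxis(W,2,0)
for n,x,y,z0,z1 in(("block",.448,-.320,.045,.06),("burr",.433,.344,.03,.048),("mandrel",.612,.2225,.03,.08),("mandreltop",.612,.2225,.066,.08),("anvil",.54,.0145,.035,.06),("loupe",.707,-.02,.03,.05)):
    q=W[(np.hypot(X-x,Y-y)<.05)&(Z>z0)&(Z<z1)]; r=cv2.minAreaRect((q[:,:2]*1000).astype(np.float32)); print(n,len(q),np.round(r[0],1),np.round(r[1],1),round(r[2],1),q.mean(0).round(4))
cv2.imwrite("pics/i.png",np.hstack([cv2.resize(im[120:280,180:460],(800,457))])[:,:,::-1])
E
```

```text
[0.29056357 0.54042211 0.20638706]
block 336 [ 446.6 -318.8] [43.6 45. ] 7.3 [ 0.4466 -0.3186  0.0486]
burr 319 [432.9 344.2] [46.8 46.1] 62.8 [0.4325 0.3423 0.0395]
mandrel 150 [606.7 219.2] [22.9 28.8] 45.2 [0.6056 0.2184 0.0547]
mandreltop 49 [609.3 221.5] [15.6 15.9] 6.7 [0.609  0.2212 0.0718]
anvil 334 [539.3  14.2] [23.9 83.9] 55.4 [0.543  0.0109 0.0503]
loupe 99 [708.6 -18.7] [27.3 26.8] 46.2 [ 0.7076 -0.0189  0.0334]
```

View pics/i.png

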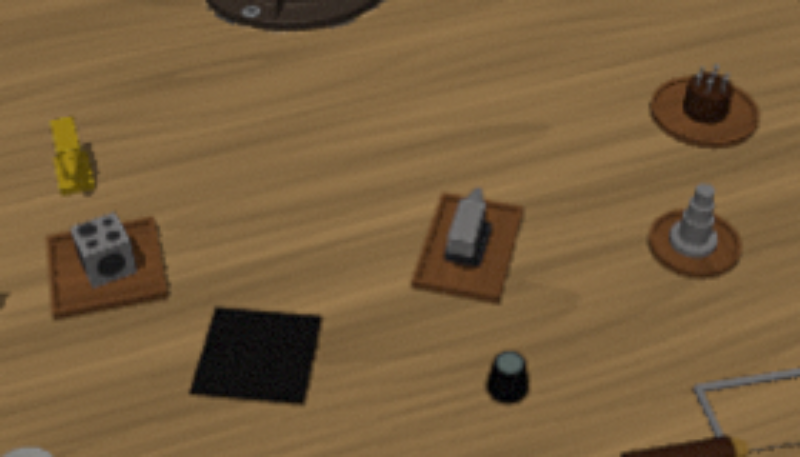

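All four tools stand upright in their own trays, within about 4 mm of centre, and the loupe hasn't moved. Handing in.

```bash
python3 -c "
from cell import arm; print(arm.sign_off())"
```

```text
the job is handed in; nothing more can be done
None
```

The job is handed in: by the last camera measurement all four tools stand upright in their own trays, within about 4 mm of centre; the anvil lies along its tray, the loupe has not moved, and it took about 36 s of the 144 s.

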